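# Load spacer rings into the feed channel, in order

### The arm

A 7-joint arm with a two-finger parallel gripper is mounted at the origin on a cart in front of the work surface, level with it; the furniture and walls round the work are solid. World frame = base frame: x ahead of the robot, y to its left, z up, the work surface at z = 0. Lengths are in m, angles in rad, forces in N, time in s.
With the tool pointing down it reaches from about 0.425 to 0.925 m from the base axis. Payload 6.8 kg.
Tool frame: the origin (TCP) lies midway between the tips of the shut fingers; the grasp point (between the pads) lies 19 mm behind it; z points along the fingers, y is the line along which they close (so a half turn about z gives the same grasp; the last joint's range is limited). The gripper opens to 85 mm and grips with 20 to 120 N. Pads are 22 mm wide; open, the fingers measure 114 mm over their backs; the gripper's body (76 mm by 85 mm) begins 54 mm behind the grasp point. The pads swing forward as they close: fully open they stand 13 mm farther back than shut.
Start: joints at [-1.321, 0.477, 0.022, 1.555, -0.011, 1.109, -0.083], TCP at [0.236, 0.632, 0.231] pointing down, gripper open.
Joint ranges: [-2.96, 2.96], [-0.34, 2.1], [-1.41, 1.46], [0.24, 2.44], [-1.37, 4.51], [0.17, 1.92], [-2.96, 2.96]. Speed limits (rad/s): [2.39, 2.39, 3.14, 3.14, 3.14, 3.14, 3.14].

### API

Orientations are given as a unit quaternion [w, x, y, z].
In Python, from station import bot, eyes, ticket gives the robot as it stands.
- The arm moves only by the shell command python3 -m crank 'ROWS' [FORCE]. ROWS is text: rows parted by semicolons, each of 7 numbers parted by spaces: the shift along the tool's x, y, z in units of 0.5 m (1.0 is 0.5 m), then the turn, a rotation vector about the tool's x, y, z in units of 180 degrees (1.0 is 180 degrees), then the closure, from 0 (fully open) to 1 (shut). A call has 1 to 20 rows; each row is the pose to reach, as a shift and turn from the pose commanded when the call began, along the tool's axes at that moment, turning the shorter way round; what a row does not reach only later rows make up. A row lasts 1/10 s, in which the tool goes at most 50 mm and 8.59 degrees, less where a joint would pass 70% of its speed; a pose out of reach is approached as far as the arm can. A call with a number of a shift or a turn outside -1 to 1 is refused whole. A call with a gripper value outside its range is refused whole. The fingers move at their own pace and stop on an object; FORCE is the grip in N (left out, the last holds). Time passes only in rows, so rows that repeat a pose let the fingers close. It gives the time, the measured TCP pose, the force, the opening and the grip force at its end, in the units of the state.
- bot.get_obs(): the state, without advancing time (a new reading comes with each control period).
- eyes.read_camera(name): name is "scene" or "top"; returns a dict with "image" (384x512x3 uint8, red, green, blue), "K" (3x3 intrinsics, pixels), "R" (3x3) and "t" (3): a world point X has camera coordinates R X + t. Camera axes: x right, y down, z forward; pixel columns grow to the right and rows downward; lengths in m; the calibration is good to about 2 mm. A picture is of the moment at which its call begins. There is no depth.
- ticket.hand_in(): hands the job in; it is judged then, once.
The state is a dict: "t": time; "q": joint angles; "joint_vel": joint speeds; "joint_torque": joint torques, N m; "eef_pos": TCP position; "tool_rot": TCP orientation; "contact_force": force on the tool from outside, world axes, zero at the start; "torque": the same for the moment, N m; "gripper_width": opening from 0.0 (shut) to 1.0 (fully open); "grasp_force": force on a finger pad.
Only numpy, scipy, OpenCV 4.12 (cv2) and the standard library are available. Lean on these libraries where they do the work, as an engineer would, in place of code of your own. Each camera call takes 0.05 s, during which the arm holds its last target. There are 200 camera calls.

### The job

Load the blue parts tray for the next assembly: with the fingertips, push the steel ring first, then the brass ring, then the black ring, one at a time, through the narrow gate between the brass posts until all three lie in a row completely inside the channel. Only slide the rings along the tray, never lift them, and leave the block battery in the tray and the other things on the bench where they are; finish with the hand clear.

Things in the scene. Friction and masses are not known exactly. Their poses are not given: they have to be found in the camera images.
- gate (a point): Centre of the gate of the blue parts tray, at deck level (deck 6 mm above the bench): a 47 mm gap between two brass posts, 9 mm thick, tops 25 mm above the deck. The tray is fixed to the bench and turned with this frame: +x through the gate into the channel, +y to the left across it, +z up. All walls are aluminium, 5 mm thick, 14 mm above the deck.
- channel_end (a point): Middle of the end stop's inner face at deck level, 134 mm beyond the gate, same axes as the gate. The straight open-topped channel between gate and stop is 47 mm wide and has parallel walls.
- open_deck (a point): Middle of the tray's open deck, 110 mm in front of (-x of) the gate, same axes. The deck is 260 mm wide (y +-130 mm from here) and reaches back to a rim 225 mm before the gate. Like a funnel, the guide walls on both sides open backward from the gate's edges: half-width 23.5 mm at the gate, 52 mm at 50 mm before it, 130 mm from 100 mm before it on.
- block_battery: 9 V block battery, black and copper-coloured, lying in a rear corner of the tray (-x, -y side of the gate frame), 27 x 48 x 18 mm, 45 g, loose, length along its y; origin under its centre. A bystander: leave it where it lies.
- red_tin: Flat tin with a dark red lid, 64 x 97 x 22 mm, loose on the bench; origin under its centre. A bystander.
- flux_bottle: Small yellowish bottle, 46 mm across, 99 mm high, loose, standing on the bench; origin under its centre. A bystander.
- yellow_pliers: Pliers with yellow handles, 50 x 123 x 10 mm, loose, lying on the grey mat; origin under the centre. A bystander.
- steel_center (a point): Centre (half-way up) of the bright steel ring: a flat spacer ring, 40 mm outside, 16 mm hole, 10 mm thick, about 80 g, lying loose and flat on the tray's deck; slides easily; its z is up.
- brass_center (a point): Centre (half-way up) of the yellow brass ring: a flat spacer ring, 40 mm outside, 16 mm hole, 10 mm thick, about 85 g, lying loose and flat on the tray's deck; slides easily; its z is up.
- black_center (a point): Centre (half-way up) of the black plastic ring: a flat spacer ring, 40 mm outside, 16 mm hole, 10 mm thick, about 30 g, lying loose and flat on the tray's deck; slides easily; its z is up.
- steel_ring: The bright steel ring again (same part as point steel_center); origin under its centre, 5 mm below that point.
- brass_ring: The yellow brass ring again (same part as point brass_center); origin under its centre, 5 mm below that point.
- black_ring: The black plastic ring again (same part as point black_center); origin under its centre, 5 mm below that point.

How it is judged:
On the way, in this order (a step that is already met when the one before it is completed fails the run):
1. the steel ring is through the gate while the other two are still wholly in front of it (x of steel_center in the frame of gate above 0.016 m and x of each of brass_center, black_center in the frame of gate below -0.02 m), for 0.2 s.
2. the brass ring is through the gate behind the steel one while the black one is still wholly in front of it (x of steel_center in the frame of gate above 0.05 m and x of brass_center in the frame of gate above 0.016 m and x of black_center in the frame of gate below -0.02 m), for 0.2 s.
At the end, for the whole second after the job is handed in: All three rings lie flat and at rest in the channel in the order steel (farthest in), brass, black; the black ring is inside the gate (its rear edge at most 4 mm short of the gate line) (x of steel_center in the frame of gate above 0.088 m and x of brass_center in the frame of gate between 0.05 and 0.088 m and x of black_center in the frame of gate between 0.016 and 0.05 m and y of steel_center in the frame of gate between -0.008 and 0.008 m and z of steel_center in the frame of gate between 0 and 0.01 m and linear speed of each of steel_ring, brass_ring, black_ring below 0.01 m/s and y of brass_center in the frame of gate between -0.008 and 0.008 m and z of brass_center in the frame of gate between 0 and 0.01 m and y of black_center in the frame of gate between -0.008 and 0.008 m and z of black_center in the frame of gate between 0 and 0.01 m); the robot touches nothing.
It fails at once if a ring is lifted more than 12 mm off the deck (height (world z) of any of steel_center, brass_center, black_center above 0.023 m).
It fails at once if the block battery is moved more than 25 mm (distance of block_battery from where it was at the start of the episode above 0.025 m).
It fails at once if the red tin, the bottle or the pliers are moved more than 25 mm (distance of any of red_tin, flux_bottle, yellow_pliers from where it was at the start of the episode above 0.025 m).
It also fails if it takes over 70 s, if anything falls off the work surface, if the arm or the gripper's body presses on something with over 40 N, if the wrist force passes 120 N, or if a joint passes its speed limit or range.

## Working session

There is one attempt and no reset: what is moved stays moved. The work goes in short steps, Python scripts to look and compute and a shell command to move; the robot and the scene stay as the last step left them, time stands still between calls to the robot, and variables do not carry over. Pictures are saved under pics/ and viewed, at most 10 in all, crops included, and the job is handed in when it is done.

```bash
ls; mkdir -p pics
python3 - <<'E'
from station import bot,eyes
import cv2,numpy as np
for n in("top","scene"):
    d=eyes.read_camera(n); cv2.imwrite(f"pics/{n}0.png",cv2.resize(d["image"][:,:,::-1],(800,600),interpolation=cv2.INTER_CUBIC)); cv2.imwrite(f"pics/raw_{n}.png",d["image"][:,:,::-1])
    print(n,d["K"].round(1).tolist(),d["R"].round(3).tolist(),d["t"].round(3).tolist())
o=bot.get_obs();print({k:np.round(v,3).tolist() for k,v in o.items()})
E
```

```text
pics
top [[475.1, 0.0, 263.3], [0.0, 475.1, 191.2], [0.0, 0.0, 1.0]] [[0.027, -1.0, 0.006], [-0.998, -0.028, -0.053], [0.053, -0.005, -0.999]] [0.031, 0.568, 1.735]
scene [[374.4, 0.0, 254.2], [0.0, 374.4, 191.8], [0.0, 0.0, 1.0]] [[-0.99, 0.142, 0.01], [0.112, 0.82, -0.561], [-0.088, -0.554, -0.828]] [0.526, -0.056, 1.188]
{'t': 0.1, 'q': [-1.321, 0.478, 0.022, 1.556, -0.011, 1.109, -0.083], 'joint_vel': [0.0, -0.002, 0.001, -0.003, 0.0, -0.001, -0.0], 'joint_torque': [0.004, -59.776, 1.614, -28.196, 0.013, 0.005, 0.0], 'eef_pos': [0.236, 0.632, 0.23], 'tool_rot': [-0.0, 0.178, 0.984, -0.001], 'contact_force': [-0.183, -0.224, 0.024], 'torque': [0.005, 0.039, -0.033], 'grasp_force': 0.0, 'gripper_width': 0.997}
```

View pics/top0.png

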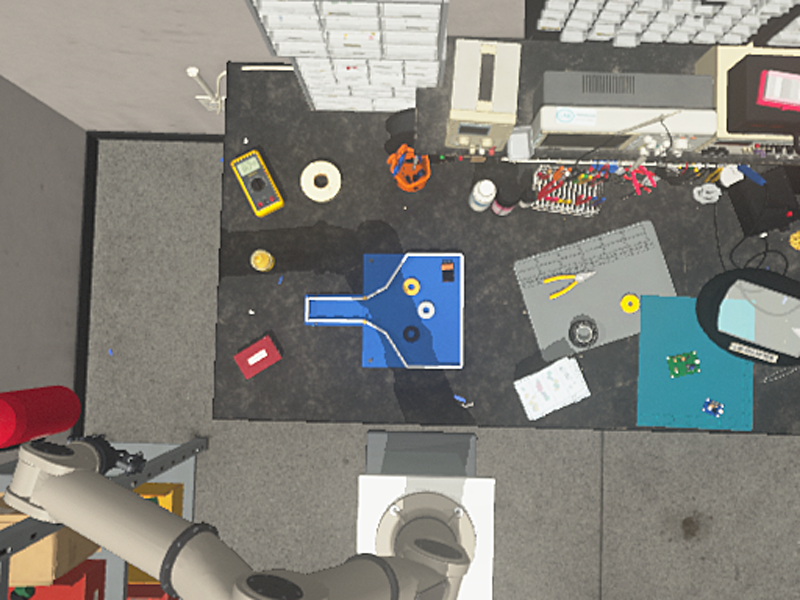

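View pics/scene0.png

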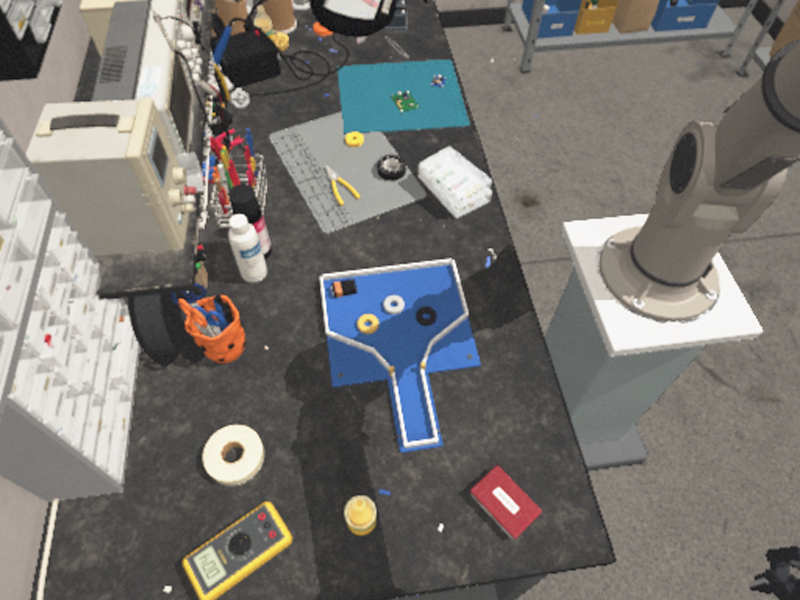

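The top view (800x600 px) shows the tray with its gate near (372,310) and the channel running image-left (world +y). The steel ring is at (426,310), brass at (411,286), black at (411,333) and the battery at (447,270). The scene view agrees. Next I'll rectify both views metrically on the ring/wall-top planes.

```bash
cat > h.py <<'E'
from station import bot,eyes
import cv2,numpy as np
X0,Y0,W,H,S=0.38,-0.14,430,320,2000.  # rectified: col->y, row->x ; S px/m scaled
W,H=900,640
def rect(d,z):
    # homography from rectified px (c,r) -> world (x=X0+r/S,y=Y0+c/S,z)
    A=np.array([[0,1/S,X0],[1/S,0,Y0],[0,0,z],[0,0,1]])
    P=d["K"]@np.c_[d["R"],d["t"]]
    return cv2.warpPerspective(d["image"],P@A,(W,H),flags=cv2.INTER_CUBIC|cv2.WARP_INVERSE_MAP)
def w(c,r): return np.array([X0+r/S,Y0+c/S])
E
python3 - <<'E'
from h import *
for n in("top","scene"):
    d=eyes.read_camera(n)
    np.savez(f"{n}.npz",**d)
    im=rect(d,.02); im=im[:, :, ::-1].copy()
    for k in range(0,W,100): cv2.putText(im,str(k),(k,12),0,.4,(0,255,0),1); cv2.line(im,(k,0),(k,6),(0,255,0))
    for k in range(0,H,100): cv2.putText(im,str(k),(0,k+4),0,.4,(0,255,0),1)
    cv2.imwrite(f"pics/r_{n}.png",im[:600,:800])
E
```

```text
(no output)
```

View pics/r_top.png

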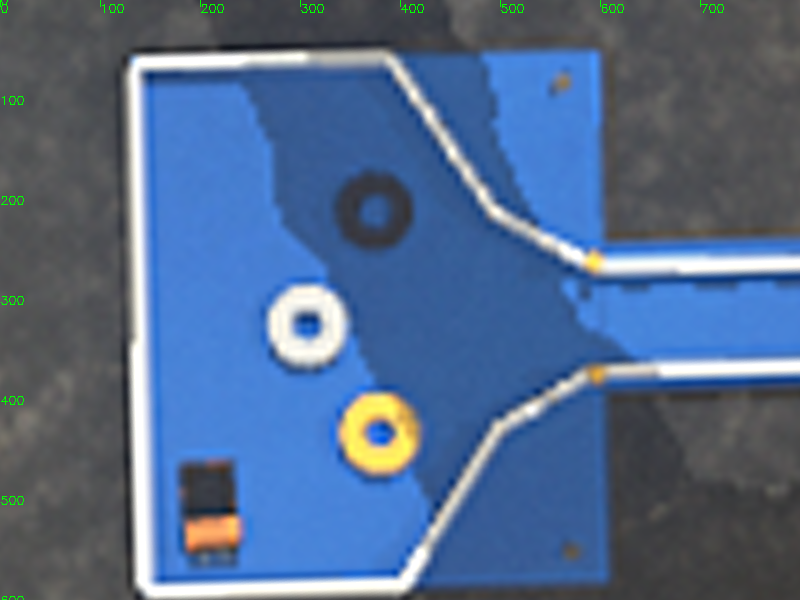

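View pics/r_scene.png

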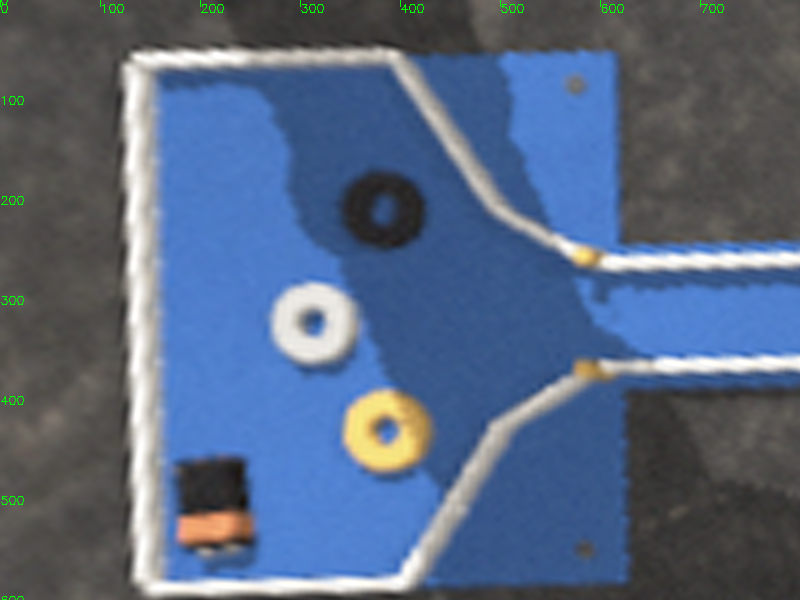

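The rectified views (2 px/mm, row→x, col→y) show the gate posts at about (595,262) and (596,375) and the rear rim inner face at col ~147. That is 224 mm before the gate, against 225 specified. Rings: steel (308,326), brass (380,433), black (375,210). Next I'll fit these precisely.

```bash
cat >> h.py <<'E'
def masks(im):
    hsv=cv2.cvtColor(im,cv2.COLOR_RGB2HSV); h,s,v=cv2.split(hsv)
    return {"steel":(s<70)&(v>150),"brass":(h>15)&(h<35)&(s>90)&(v>120),"black":(v<75)&(s<140)}
G=None
def rings(d,z=.016,gate=None):
    im=rect(d,z); out={}
    for k,m in masks(im).items():
        m=cv2.morphologyEx(m.astype(np.uint8),cv2.MORPH_OPEN,np.ones((3,3)))
        cs,_=cv2.findContours(m,cv2.RETR_EXTERNAL,cv2.CHAIN_APPROX_NONE)
        for c in cs:
            a=cv2.contourArea(c)
            if 3000<a<6800:
                (x,y),r=cv2.minEnclosingCircle(c); b=cv2.moments(c)
                if a>.75*np.pi*r*r: out.setdefault(k,[]).append((w(b['m10']/b['m00'],b['m01']/b['m00']).round(4).tolist(),round(r/2,1)))
    return out
E
python3 - <<'E'
from h import *
for n in("top","scene"):
    d=dict(np.load(n+".npz")); print(n,rings(d))
    im=rect(d,.02); m=masks(im)["steel"]
    def fit(c0,c1,r0,r1,ax):
        pts=[]
        R,C=np.nonzero(m[r0:r1,c0:c1]);R+=r0;C+=c0
        if ax: # line along col: mean row per col
            p=np.polyfit(C,R,1); wd=len(C)/len(set(C))
        else: p=np.polyfit(R,C,1); wd=len(R)/len(set(R))
        return p.round(4),round(wd/2,1)
    print("rear",fit(105,175,100,560,0)); print("left",fit(150,370,40,80,1)); print("right",fit(170,390,570,605,1))
    print("chL",fit(620,840,240,280,1)); print("chR",fit(620,840,345,395,1)); print("end",fit(845,895,285,340,0))
    b=masks(im)["brass"]
    for r0,r1 in((235,285),(355,395)):
        R,C=np.nonzero(b[r0:r1,560:625]); print("post",C.mean()+560,R.mean()+r0,len(R))
E
```

```text
top {'steel': [([0.5428, 0.0135], 21.1)], 'brass': [([0.5968, 0.0497], 19.9)], 'black': [([0.4857, 0.0474], 18.0)]}
rear (array([1.820000e-02, 1.328827e+02]), 8.1)
left (array([-1.72000e-02,  6.45461e+01]), 7.5)
right (array([-2.610000e-02,  5.958214e+02]), 7.6)
chL (array([-1.760000e-02,  2.770709e+02]), 8.2)
chR (array([-2.180000e-02,  3.835142e+02]), 7.5)
end (array([-2.600000e-03,  8.663894e+02]), 8.4)
post 593.2142857142857 261.95238095238096 210
post 596.5612244897959 373.13265306122446 196
scene {'steel': [([0.5408, 0.0143], 22.5)], 'brass': [([0.5953, 0.0513], 20.9)], 'black': [([0.4846, 0.0492], 21.0)]}
rear (array([1.990000e-02, 1.376518e+02]), 16.0)
left (array([-2.04000e-02,  6.28138e+01]), 7.3)
right (array([-2.000000e-02,  5.913777e+02]), 7.1)
chL (array([-2.400000e-02,  2.780995e+02]), 7.8)
chR (array([-1.890000e-02,  3.782327e+02]), 7.5)
end (array([1.410000e-02, 8.638063e+02]), 10.0)
post 586.5970695970695 257.3003663003663 273
post 589.5438066465257 370.0815709969788 331
```

```bash
cat >> h.py <<'E'
from scipy.spatial.transform import Rotation as Ro
G=np.array([.5385,.157]);th=.020;U=np.array([-np.sin(th),np.cos(th)]);V=np.array([-np.cos(th),-np.sin(th)])
def gf(p): p=np.array(p[:2])-G; return np.array([p@U,p@V]).round(4)
def go(gx,gy,z):
    o=bot.get_obs();q=o["tool_rot"];R=Ro.from_quat([q[1],q[2],q[3],q[0]])
    T=Ro.from_matrix(np.c_[np.r_[U,0],np.r_[-V,0],[0,0,-1]])
    p=np.r_[G+gx*U+gy*V,z]
    print("row",(R.inv().apply(p-o["eef_pos"])/.5).round(4),((R.inv()*T).as_rotvec()/np.pi).round(4))
    print("t",round(o["t"],2),"tcp gate",gf(o["eef_pos"]),o["eef_pos"].round(4)[2],"F",np.round(o["contact_force"],1),"w",round(o["gripper_width"],3))
def look(names=("top","scene")):
    for n in names:
        d=eyes.read_camera(n)
        print(n,{k:[(gf(p[0]).tolist(),p[1]) for p in v] for k,v in rings(d).items()})
E
python3 -c "
from h import *
go(-.188,0,.10)"
r='-0.52 -0.51 0 0 0 0.379 0.88'
python3 -m crank '-0.52 -0.51 0 0 0 0.379 0.88;-0.52 -0.51 0 0 0 0.379 0.88;-0.52 -0.51 0 0 0 0.379 0.88;-0.52 -0.51 0 0 0 0.379 0.88;-0.52 -0.51 0 0 0 0.379 0.88;-0.52 -0.51 0 0 0 0.379 0.88;-0.52 -0.51 0 0 0 0.379 0.88;-0.52 -0.51 0 0 0 0.379 0.88;-0.52 -0.51 0 0 0 0.379 0.88;-0.52 -0.51 0 0 0 0.379 0.88;-0.52 -0.51 0 0 0 0.379 0.88;-0.52 -0.51 0 0 0 0.379 0.88'
python3 -c "
from h import *
go(-.188,0,.10)"
```

```text
row [-1.0375 -1.0272  0.2626] [-3.000e-04  2.000e-04  3.797e-01]
t 0.2 tcp gate [0.4809 0.2927] 0.2307 F [ 0.5  0.1 -0.3] w 0.998
t: 1.4
eef_pos: [0.3899, 0.3038, 0.2311]
tool_rot: [-0.0, 0.698, 0.716, -0.0]
contact_force: [0.2, -0.2, 0.4]
gripper_width: 0.122
grasp_force: 0.0
row [-0.6773  0.2869  0.2622] [-0.0001 -0.      0.002 ]
t 1.4 tcp gate [0.1497 0.1456] 0.2311 F [ 0.2 -0.2  0.4] w 0.122
```

```bash
python3 -m crank '-0.677 0.287 0.26 0 0 0.002 0.88;-0.677 0.287 0.26 0 0 0.002 0.88;-0.677 0.287 0.26 0 0 0.002 0.88;-0.677 0.287 0.26 0 0 0.002 0.88;-0.677 0.287 0.26 0 0 0.002 0.88;-0.677 0.287 0.26 0 0 0.002 0.88;-0.677 0.287 0.26 0 0 0.002 0.88;-0.677 0.287 0.26 0 0 0.002 0.88;-0.677 0.287 0.26 0 0 0.002 0.88;-0.677 0.287 0.26 0 0 0.002 0.88;-0.677 0.287 0.26 0 0 0.002 0.88'
python3 - <<'E'
from h import *
go(-.188,0,.010)
look()
d=eyes.read_camera("scene"); cv2.imwrite("pics/s1.png",cv2.resize(d["image"][120:320,150:350,::-1],(600,600),interpolation=cv2.INTER_CUBIC))
E
```

```text
t: 2.5
eef_pos: [0.5416, -0.0309, 0.1012]
tool_rot: [-0.0, 0.7, 0.714, 0.0]
contact_force: [-0.6, 0.0, -0.8]
gripper_width: 0.12
grasp_force: 0.0
row [-0.0002  0.0013  0.1825] [-0.0001 -0.0003 -0.0003]
t 2.5 tcp gate [-0.188   0.0006] 0.1012 F [-0.6  0.  -0.8] w 0.12
top {'brass': [([-0.1084, -0.0561], 19.8)]}
scene {'steel': [([-0.1411, 0.0007], 21.1)], 'brass': [([-0.1068, -0.0548], 20.9)], 'black': [([-0.1062, 0.0553], 19.8)]}
```

View pics/s1.png

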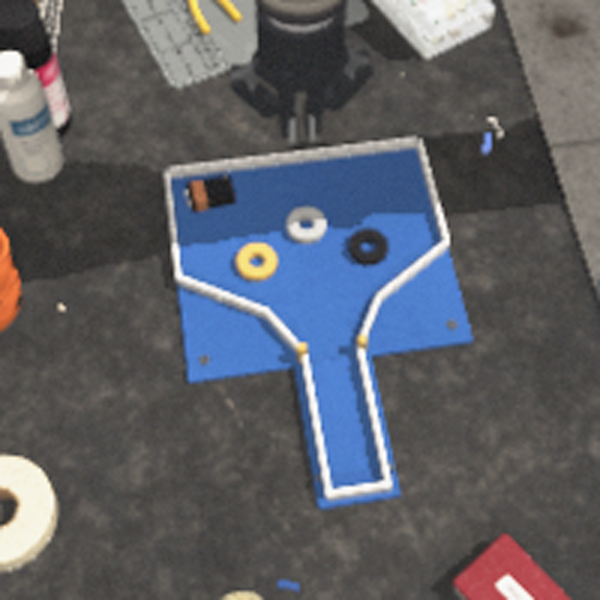

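The scene crop shows the rings undisturbed, with brass at (257,260), steel at (305,224) and black at (368,246). The fingertips, slightly open, are lined up behind steel at (302,140). Next I'll descend and push steel.

```bash
python3 -m crank '0 0.001 0.09 0 0 0 0.88;0 0.001 0.15 0 0 0 0.88;0 0.001 0.184 0 0 0 0.88;0 0.001 0.184 0 0 0 0.88;0 0.001 0.184 0 0 0 0.88'
python3 - <<'E'
from h import *
go(-.1,0,.009)
E
python3 -m crank '0.02 0 0 0 0 0 0.88;0.04 0 0 0 0 0 0.88;0.06 0 0 0 0 0 0.88;0.08 0 0 0 0 0 0.88;0.10 0 0 0 0 0 0.88;0.12 0 0 0 0 0 0.88;0.14 0 0 0 0 0 0.88;0.16 0 0 0 0 0 0.88;0.176 0 0 0 0 0 0.88;0.176 0 0 0 0 0 0.88'
python3 - <<'E'
from h import *
go(-.006,0,.009)
look()
E
```

```text
t: 3.15
eef_pos: [0.5422, -0.032, 0.0095]
tool_rot: [-0.0, 0.701, 0.713, 0.0]
contact_force: [-0.9, 0.6, 0.7]
gripper_width: 0.117
grasp_force: 0.0
row [ 0.1781 -0.0003  0.001 ] [-0.     -0.0001 -0.0008]
t 3.15 tcp gate [-1.89e-01  1.00e-04] 0.0095 F [-0.9  0.6  0.7] w 0.117
t: 4.15
eef_pos: [0.5406, 0.0571, 0.0091]
tool_rot: [-0.0, 0.701, 0.714, 0.0]
contact_force: [0.4, -0.1, -0.6]
gripper_width: 0.125
grasp_force: 0.0
row [ 0.1879 -0.0006  0.0005] [-0.0001 -0.0003 -0.0006]
t 4.15 tcp gate [-0.0999 -0.0001] 0.0091 F [ 0.4 -0.1 -0.6] w 0.125
top {}
scene {'steel': [([-0.0681, 0.0005], 22.3)], 'brass': [([-0.1071, -0.0543], 21.5)]}
```

```bash
python3 -m crank '0.02 0 0 0 0 0 0.88;0.04 0 0 0 0 0 0.88;0.06 0 0 0 0 0 0.88;0.08 0 0 0 0 0 0.88;0.10 0 0 0 0 0 0.88;0.12 0 0 0 0 0 0.88;0.14 0 0 0 0 0 0.88;0.16 0 0 0 0 0 0.88;0.174 0 0 0 0 0 0.88;0.184 0 0 0 0 0 0.88;0.188 0 0 0 0 0 0.88;0.188 0 0 0 0 0 0.88;0.188 0 0 0 0 0 0.88'
python3 - <<'E'
from h import *
go(-.06,0,.009)
look()
E
```

```text
t: 5.55
eef_pos: [0.5392, 0.1489, 0.0093]
tool_rot: [-0.0, 0.702, 0.713, -0.0]
contact_force: [-0.0, -0.2, -0.4]
gripper_width: 0.118
grasp_force: 0.0
row [-0.1038 -0.0006  0.0006] [-0.      0.     -0.0014]
t 5.55 tcp gate [-0.0081 -0.0005] 0.0093 F [-0.  -0.2 -0.4] w 0.118
top {'brass': [([-0.1083, -0.0556], 19.1)], 'black': [([-0.1086, 0.055], 18.6)]}
scene {'brass': [([-0.1069, -0.0544], 20.7)]}
```

```bash
cat >> h.py <<'E'
def chan(n):
    d=eyes.read_camera(n); im=rect(d,.016); hsv=cv2.cvtColor(im,cv2.COLOR_RGB2HSV)
    xs=np.arange(-.1,.145,.0005); P=np.array([[G+x*U+y*V for x in xs] for y in np.linspace(-.016,.016,33)])
    s=cv2.remap(hsv,((P[...,1]-Y0)*S).astype(np.float32),((P[...,0]-X0)*S).astype(np.float32),cv2.INTER_LINEAR)
    blue=(s[...,0]>95)&(s[...,0]<130)&(s[...,1]>110)
    f=1-blue[12:21].mean(0); nb=f>.5
    e=np.flatnonzero(np.diff(nb.astype(int))); print(n,"nonblue edges mm",(xs[e]*1e3).round(1).tolist())
E
python3 -m crank '-0.06 0 0 0 0 0 0.88;-0.10 0 -0.02 0 0 0 0.88;-0.15 0 -0.10 0 0 0 0.88;-0.24 0.1 -0.10 0 0 -0.05 0.88;-0.265 0.16 -0.10 0 0 -0.15 0.88;-0.265 0.16 -0.10 0 0 -0.218 0.88;-0.265 0.16 -0.10 0 0 -0.218 0.88;-0.265 0.16 -0.10 0 0 -0.218 0.88;-0.265 0.16 -0.10 0 0 -0.218 0.88'
python3 - <<'E'
from h import *
go(-.1393,-.0809,.009)
chan("top");chan("scene")
look()
d=eyes.read_camera("top"); cv2.imwrite("pics/s2.png",rect(d,.016)[:600,100:900,::-1])
E
```

```text
t: 6.55
eef_pos: [0.6214, 0.0164, 0.06]
tool_rot: [0.0, 0.422, 0.907, 0.0]
contact_force: [-0.1, -0.0, -0.2]
gripper_width: 0.12
grasp_force: 0.0
row [0.0035 0.005  0.102 ] [1.000e-04 1.000e-04 2.162e-01]
t 6.55 tcp gate [-0.1422 -0.08  ] 0.06 F [-0.1 -0.  -0.2] w 0.12
top nonblue edges mm [-88.0, 2.0, 17.0, 29.0, 44.0, 130.5]
scene nonblue edges mm [2.0, 20.5, 28.5, 46.5, 130.0, 141.5]
top {}
scene {'brass': [([-0.1068, -0.0547], 20.9)], 'black': [([-0.1062, 0.0553], 19.8)]}
```

View pics/s2.png

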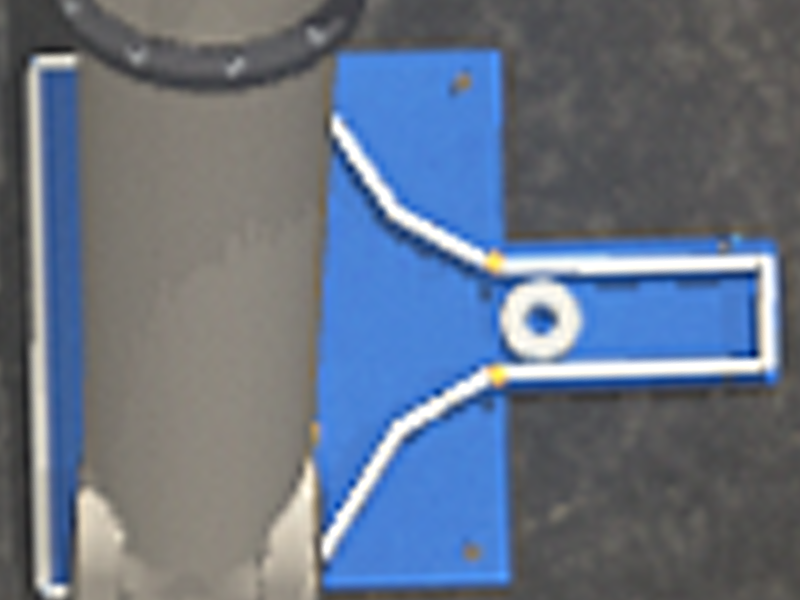

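Steel sits through the gate (picture (541,320)), with edges at 2 and 44–46 mm, so its centre is about 0.023. Next is the brass diagonal push.

```bash
python3 -m crank '0.002 0.004 0.05 0 0 -0.002 0.88;0.002 0.004 0.09 0 0 -0.002 0.88;0.002 0.004 0.102 0 0 -0.002 0.88;0.002 0.004 0.102 0 0 -0.002 0.88'
python3 -m crank '0.02 0 0 0 0 0 0.88;0.04 0 0 0 0 0 0.88;0.06 0 0 0 0 0 0.88;0.08 0 0 0 0 0 0.88;0.10 0 0 0 0 0 0.88;0.12 0 0 0 0 0 0.88;0.14 0 0 0 0 0 0.88;0.16 0 0 0 0 0 0.88;0.175 0 0 0 0 0 0.88;0.188 0 0 0 0 0 0.88;0.194 0 0 0 0 0 0.88;0.194 0 0 0 0 0 0.88'
python3 - <<'E'
from h import *
go(-.1,0,.06)
look()
E
```

```text
t: 7.2
eef_pos: [0.6217, 0.02, 0.0078]
tool_rot: [-0.001, 0.419, 0.908, -0.0]
contact_force: [0.3, 1.1, 0.7]
gripper_width: 0.118
grasp_force: 0.0
t: 8.4
eef_pos: [0.5587, 0.0942, 0.0082]
tool_rot: [-0.0, 0.418, 0.908, -0.0]
contact_force: [-0.2, 1.0, 0.0]
gripper_width: 0.118
grasp_force: 0.0
row [-0.0328 -0.0762 -0.1036] [-2.000e-04 -1.000e-04  2.189e-01]
t 8.4 tcp gate [-0.0631 -0.019 ] 0.0082 F [-0.2  1.   0. ] w 0.118
top {}
scene {'brass': [([-0.0378, 0.0003], 20.8)], 'black': [([-0.1069, 0.0552], 20.5)]}
```

```bash
python3 -m crank '-0.04 0 0 0 0 0 0.88;-0.06 -0.02 -0.04 0 0 0 0.88;-0.04 -0.05 -0.06 0 0 0.05 0.88;-0.018 -0.064 -0.06 0 0 0.13 0.88;-0.018 -0.064 -0.06 0 0 0.219 0.88;-0.018 -0.064 -0.06 0 0 0.219 0.88;-0.018 -0.064 -0.06 0 0 0.219 0.88;-0.018 -0.064 -0.06 0 0 0.219 0.88'
python3 - <<'E'
from h import *
go(-.09,0,.009)
look(("scene",))
E
```

```text
t: 9.3
eef_pos: [0.5407, 0.0659, 0.0382]
tool_rot: [0.0, 0.701, 0.714, -0.0]
contact_force: [0.2, 0.4, 0.3]
gripper_width: 0.119
grasp_force: 0.0
row [ 0.0022 -0.0008  0.0584] [-0.0001  0.0001 -0.0005]
t 9.3 tcp gate [-0.0911 -0.0004] 0.0382 F [0.2 0.4 0.3] w 0.119
scene {'brass': [([-0.0376, 0.0004], 20.7)]}
```

```bash
python3 -m crank '0 0 0.04 0 0 0 0.88;0 0 0.058 0 0 0 0.88;0 0 0.058 0 0 0 0.88;0.02 0 0.058 0 0 0 0.88;0.04 0 0.058 0 0 0 0.88;0.06 0 0.058 0 0 0 0.88;0.08 0 0.058 0 0 0 0.88;0.10 0 0.058 0 0 0 0.88;0.115 0 0.058 0 0 0 0.88;0.13 0 0.058 0 0 0 0.88;0.14 0 0.058 0 0 0 0.88;0.15 0 0.058 0 0 0 0.88;0.16 0 0.058 0 0 0 0.88;0.17 0 0.058 0 0 0 0.88;0.17 0 0.058 0 0 0 0.88;0.17 0 0.058 0 0 0 0.88'
python3 - <<'E'
from h import *
go(-.1393,.0809,.06)
look(("scene",))
E
```

```text
t: 10.95
eef_pos: [0.5389, 0.1517, 0.0092]
tool_rot: [-0.0, 0.7, 0.714, 0.0]
contact_force: [-0.1, 0.0, -0.2]
gripper_width: 0.116
grasp_force: 0.0
row [-0.268  -0.1623 -0.1018] [-0.0001 -0.0002 -0.0001]
t 10.95 tcp gate [-0.0053 -0.0003] 0.0092 F [-0.1  0.  -0.2] w 0.116
scene {'brass': [([0.0264, -0.0003], 20.9)]}
```

```bash
python3 -m crank '-0.06 0 0 0 0 0 0.88;-0.10 0 -0.02 0 0 0 0.88;-0.15 0 -0.10 0 0 0 0.88;-0.24 -0.1 -0.10 0 0 0.05 0.88;-0.268 -0.162 -0.10 0 0 0.15 0.88;-0.268 -0.162 -0.10 0 0 0.218 0.88;-0.268 -0.162 -0.10 0 0 0.218 0.88;-0.268 -0.162 -0.10 0 0 0.218 0.88;-0.268 -0.162 -0.10 0 0 0.218 0.88'
python3 - <<'E'
from h import *
go(-.1393,.0809,.009)
chan("scene");chan("top")
look()
E
```

```text
t: 11.9
eef_pos: [0.4607, 0.0151, 0.0598]
tool_rot: [-0.0, 0.9, 0.436, 0.0]
contact_force: [-1.0, -0.0, 0.2]
gripper_width: 0.121
grasp_force: 0.0
row [ 0.0013 -0.0017  0.1016] [ 1.000e-04 -1.000e-04 -2.189e-01]
t 11.9 tcp gate [-0.1403  0.0807] 0.0598 F [-1.  -0.   0.2] w 0.121
scene nonblue edges mm [3.5, 23.5, 30.5, 62.0, 71.5, 88.5, 130.0, 141.5]
top nonblue edges mm [4.5, 20.5, 31.0, 60.0, 71.5, 86.0, 130.5]
top {'brass': [([0.0257, -0.0016], 20.2)]}
scene {'brass': [([0.0268, -0.0003], 20.5)], 'black': [([-0.1072, 0.0557], 20.7)]}
```

```bash
python3 -m crank '0 0 0.05 0 0 0 0.88;0 0 0.09 0 0 0 0.88;0 0 0.102 0 0 0 0.88;0 0 0.102 0 0 0 0.88'
python3 -m crank '0.02 0 0 0 0 0 0.88;0.04 0 0 0 0 0 0.88;0.06 0 0 0 0 0 0.88;0.08 0 0 0 0 0 0.88;0.10 0 0 0 0 0 0.88;0.12 0 0 0 0 0 0.88;0.14 0 0 0 0 0 0.88;0.16 0 0 0 0 0 0.88;0.175 0 0 0 0 0 0.88;0.186 0 0 0 0 0 0.88;0.19 0 0 0 0 0 0.88;0.19 0 0 0 0 0 0.88'
python3 - <<'E'
from h import *
go(-.09,0,.038)
look()
E
```

```text
t: 12.5
eef_pos: [0.4602, 0.0152, 0.0079]
tool_rot: [-0.0, 0.899, 0.437, -0.001]
contact_force: [-0.7, 0.4, 0.1]
gripper_width: 0.123
grasp_force: 0.0
t: 13.7
eef_pos: [0.5194, 0.0903, 0.0083]
tool_rot: [0.0, 0.899, 0.437, -0.0]
contact_force: [-1.2, -0.5, -0.3]
gripper_width: 0.117
grasp_force: 0.0
row [-0.0109  0.0617 -0.0595] [-0.      0.     -0.2182]
t 13.7 tcp gate [-0.0663  0.0204] 0.0083 F [-1.2 -0.5 -0.3] w 0.117
top {'brass': [([0.0257, -0.0016], 20.4)]}
scene {'brass': [([0.0268, -0.0003], 20.4)], 'black': [([-0.0408, 0.0005], 21.4)]}
```

```bash
python3 -m crank '-0.04 0 0 0 0 0 0.88;-0.06 0.02 -0.04 0 0 0 0.88;-0.04 0.05 -0.06 0 0 -0.05 0.88;-0.011 0.062 -0.06 0 0 -0.13 0.88;-0.011 0.062 -0.06 0 0 -0.218 0.88;-0.011 0.062 -0.06 0 0 -0.218 0.88;-0.011 0.062 -0.06 0 0 -0.218 0.88;-0.011 0.062 -0.06 0 0 -0.218 0.88'
python3 - <<'E'
from h import *
go(-.003,0,.009)
look(("scene",))
E
```

```text
t: 14.6
eef_pos: [0.5401, 0.0662, 0.0384]
tool_rot: [-0.0, 0.7, 0.714, 0.0]
contact_force: [-0.1, -0.0, 0.1]
gripper_width: 0.123
grasp_force: 0.0
row [0.1756 0.0002 0.0588] [-0.     -0.0001 -0.0004]
t 14.6 tcp gate [-0.0908  0.0002] 0.0384 F [-0.1 -0.   0.1] w 0.123
scene {'brass': [([0.0268, -0.0003], 20.4)], 'black': [([-0.0397, 0.0001], 19.7)]}
```

```bash
python3 -m crank '0 0 0.04 0 0 0 0.88;0 0 0.058 0 0 0 0.88;0 0 0.058 0 0 0 0.88;0.02 0 0.058 0 0 0 0.88;0.04 0 0.058 0 0 0 0.88;0.06 0 0.058 0 0 0 0.88;0.08 0 0.058 0 0 0 0.88;0.10 0 0.058 0 0 0 0.88;0.115 0 0.058 0 0 0 0.88;0.13 0 0.058 0 0 0 0.88;0.14 0 0.058 0 0 0 0.88;0.15 0 0.058 0 0 0 0.88;0.16 0 0.058 0 0 0 0.88;0.168 0 0.058 0 0 0 0.88;0.176 0 0.058 0 0 0 0.88;0.176 0 0.058 0 0 0 0.88;0.176 0 0.058 0 0 0 0.88'
python3 -m crank '-0.05 0 0 0 0 0 0.88;-0.10 0 -0.01 0 0 0 0.88;-0.15 0 -0.10 0 0 0 0.88;-0.2 0 -0.2 0 0 0 0.88;-0.28 0 -0.28 0 0 0 0.88;-0.28 0 -0.28 0 0 0 0.88;-0.28 0 -0.28 0 0 0 0.88'
python3 - <<'E'
from h import *
go(-.1,0,.1)
look();chan("top");chan("scene")
d=eyes.read_camera("scene"); cv2.imwrite("pics/s3.png",cv2.resize(d["image"][120:320,150:350,::-1],(600,600),interpolation=cv2.INTER_CUBIC))
E
```

```text
t: 16.35
eef_pos: [0.5384, 0.1554, 0.0092]
tool_rot: [-0.0, 0.7, 0.714, 0.0]
contact_force: [-0.6, 0.9, -0.5]
gripper_width: 0.12
grasp_force: 0.0
t: 17.05
eef_pos: [0.5423, 0.0134, 0.1509]
tool_rot: [0.001, 0.701, 0.713, 0.002]
contact_force: [-0.3, 0.7, -0.4]
gripper_width: 0.121
grasp_force: 0.0
row [ 0.0872 -0.0026  0.1019] [ 0.0011 -0.0003 -0.0013]
t 17.05 tcp gate [-0.1436 -0.0009] 0.1509 F [-0.3  0.7 -0.4] w 0.121
top {'brass': [([0.0689, -0.0015], 20.3)]}
scene {'brass': [([0.0696, -0.0005], 21.1)], 'black': [([0.0305, -0.0006], 20.1)]}
top nonblue edges mm [-84.5, 9.0, 21.5, 35.5, 64.0, 74.5, 103.5, 114.5]
scene nonblue edges mm [11.0, 23.5, 37.0, 66.0, 74.0, 105.0, 114.5, 141.5]
```

View pics/s3.png

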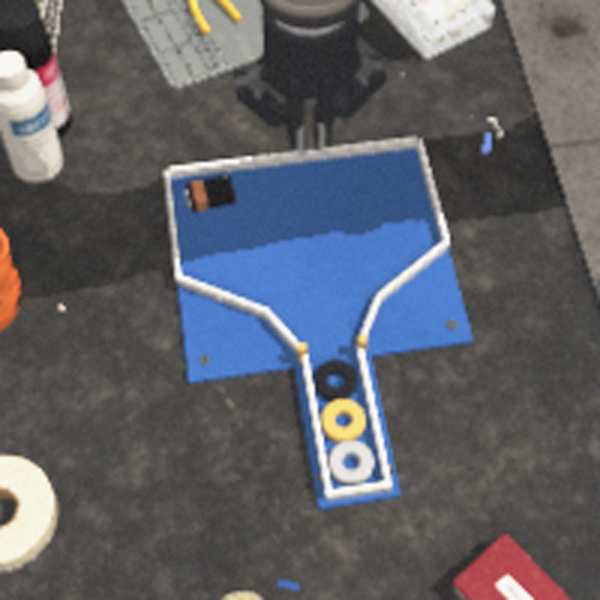

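All three rings lie in the channel: black at (335,380), brass (343,419) and steel (351,461). That puts their gate x at about 0.029, 0.069 and 0.109, and the battery is unmoved and the hand is clear. I'm handing the job in.

```bash
python3 -c "
from station import ticket
print(ticket.hand_in())"
```

```text
the job is handed in; nothing more can be done
None
```

I handed the job in with the steel, brass and black rings in a row inside the channel, pushed in that order, the battery unmoved and the hand clear; the hand-in returned no verdict.

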